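Surrender a confiscated toy truck through the counter's drop opening

TASK

The red tin toy truck has been rejected: slide the orange grip along its track until the drop opening in the inspection ledge is fully uncovered, then push the truck over the ledge and through the opening into the collection bin underneath, without picking the truck up. Afterwards slide the grip all the way back so that the opening is fully shut, and leave the piggy bank and everything else on the counter where it is.

Things in the scene. Friction and masses are not known exactly. Their poses are not given: they have to be found in the camera images.
- ledge: Raised green inspection ledge, a fixed box 315 mm deep (x), 540 mm wide (y), its flat top 150 mm above the counter. Origin on the counter; the top spans x -150..+165, y -270..+270 mm in its frame. A slot 14 mm wide for the shutter grip runs along y at x -120, y -100..+100. Under the opening is a bin, inside x -93..+157, y -125..+125, floor z 6 mm, seen through a clear window in the far (+x) face.
- opening (a point): Centre of the rectangular drop opening in the ledge's top, at the height of the top surface (150 mm above the counter); axes parallel to the ledge's. The opening is 150 mm (x) by 140 mm (y), edged in aluminium; in the ledge's frame x -70..+80, y -70..+70 mm. The deck is 8 mm thick.
- shutter (a joint): Travel of the shutter, a striped aluminium plate just under the deck (its top 10 mm below the ledge's top), in m: 0 = opening fully covered, 0.155 (end stop) = fully uncovered. It slides to the ledge's +y; it may start slightly ajar. It stays where it is left; about 2 N moves it.
- shutter_grip (a point): Centre of the orange grip fixed to the shutter: a block 22 (x) by 18 (y) by 32 mm high that stands on the ledge from 6 to 38 mm above its top; this point is 22 mm above the ledge's top. In the ledge's frame it is at x = -120 mm, y = -77.5 mm + shutter travel.
- truck: Red tin toy truck, 88 mm long (own x, nose to +x), 56 mm wide (y), 52 mm high, about 180 g, standing on its four fixed (not turning) wheels on the ledge, on the left or the right of the opening. Flat sides. Origin: centre of its underside.
- truck_center (a point): Centre of the truck's volume, 26 mm above its underside.
- piggy_bank: Pink glazed ceramic piggy bank, 100 mm long (own x), 72 mm wide, 86 mm high, standing on the ledge on the other side of the opening from the truck. Origin: centre of its underside.
- padlock: Brass padlock standing on the ledge near its far edge, 20 (x) by 40 (y) mm, 60 mm high with its shackle. Origin: centre of its underside.
- candlestick: Pewter candlestick standing on the counter left of the ledge, 185 mm high, base 90 mm across. Origin: centre of its underside.
- scanner: Black plastic hand scanner lying on the counter left of the ledge, about 100 by 170 mm, 45 mm high. Origin: under its head.
- mug: Blue ceramic mug on the counter right of the ledge, 80 mm across, 90 mm high. Origin: centre of its underside.
- stamp: Wooden hand stamp standing on the counter right of the ledge, 44 mm across, 80 mm high. Origin: centre of its underside.
Not all that is in view belongs to the job. Of the things shaped like the truck, the red one is meant.

How it is judged (in metres and radians):
On the way, in this order (a step that is already met when the one before it is completed fails the run):
1. the shutter is slid open, the truck still on the ledge (value of joint shutter above 0.145 m and z of truck_center in the frame of ledge above 0.16 m), for 0.2 s.
2. the truck has dropped into the bin through the opening (z of truck_center in the frame of ledge between 0 and 0.12 m and x of truck_center in the frame of ledge between -0.093 and 0.157 m and y of truck_center in the frame of ledge between -0.125 and 0.125 m and value of joint shutter above 0.1 m), for 0.2 s.
At the end, for the whole second after the job is handed in: The truck lies at rest in the bin under the ledge (its centre inside the bin's walls and below 120 mm above the counter), the shutter is closed to within 8 mm of its end stop, and nothing else has been disturbed (z of truck_center in the frame of ledge between 0 and 0.12 m and x of truck_center in the frame of ledge between -0.093 and 0.157 m and y of truck_center in the frame of ledge between -0.125 and 0.125 m and value of joint shutter below 0.008 m and linear speed of truck below 0.03 m/s); the robot touches nothing.
It fails at once if the truck is picked up (its centre more than 55 mm above the ledge's top) (z of truck_center in the frame of ledge above 0.205 m).
It fails at once if the piggy bank is tipped more than about 15 degrees (angle between piggy_bank's own z axis and vertical above 0.26 rad).
It fails at once if any other thing on the ledge or counter (piggy bank, padlock, candlestick, hand scanner, mug, stamp) is moved more than 20 mm (distance of any of piggy_bank, padlock, candlestick, scanner, mug, stamp from where it was at the start of the episode above 0.02 m).
It also fails if it takes over 58 s, if anything falls off the work surface, if the arm or the gripper's body presses on something with over 40 N, if the wrist force passes 120 N, or if a joint passes its speed limit or range.

ROBOT

A 6-joint arm with a two-finger parallel gripper is mounted at the origin on the work surface. World frame = base frame: x ahead of the robot, y to its left, z up, the work surface at z = 0. Lengths are in m, angles in degrees, forces in N, time in s.
With the tool pointing down it reaches from about 0.35 to 0.875 m from the base axis. Payload 4.2 kg.
Tool frame: the origin (TCP) lies at the very end of the fingers, on their centre line; the grasp point (between the pads) lies 19 mm behind it; z points along the fingers, y is the line along which they close (so a half turn about z gives the same grasp; the last joint's range is limited). The gripper opens to 87 mm and grips with 3 to 60 N. Pads are 19 mm wide; open, the fingers measure 117 mm over their backs; the gripper's body (75 mm by 190 mm) begins 51 mm behind the grasp point.
Start: joints at [85.978, 22.042, 0.453, 0, -68.411, -14.817], TCP at [0.202, 0.592, 0.223] pointing down, gripper open.
Joint ranges: [-179.83, 179.83], [-69.29, 118.12], [-61.27, 80.66], [-181.25, 117.63], [-171.15, -9.14], [-177.46, 177.46]. Speed limits (degrees/s): [159.86, 159.86, 180, 180, 180, 180].

INTERFACE

Orientations are given as a 3x3 rotation matrix whose columns are the frame's x, y, z axes.
In Python, from station import r gives the robot as it stands.
- The arm moves only by the tool jog_arm, never from a script. Its argument "plan" is text: rows parted by semicolons, each of 7 numbers parted by spaces: the shift along the tool's x, y, z normalised to -1 to 1, where 1 is 0.025 m, then the turn, a rotation vector about the tool's x, y, z normalised to -1 to 1, where 1 is 8 degrees, then the closure, from -1 (fully open) to 1 (shut). A call has exactly 10 rows; each row shifts and turns the commanded pose from where the row before left it, along the tool's axes as they then stand; what a row does not reach is not made up. A row lasts 1/10 s, in which the tool goes at most 50 mm and 8.59 degrees, less where a joint would pass 70% of its speed; a pose out of reach is approached as far as the arm can. A call with a number of a shift or a turn outside -1 to 1 is refused whole. A call with a gripper value outside its range is refused whole. The fingers move at their own pace and stop on an object; the grip force is fixed at half the most. Time passes only in rows, so rows that do not move let the fingers close, or fill a call up. It gives the time, the measured TCP pose, the force, the opening and the grip force at its end, in the units of the state.
- r.sense(): the state, without advancing time (a new reading comes with each control period).
- r.capture(name): name is "scene" or "top"; returns (picture, depth): 480x640x3 uint8, red, green, blue; 480x640 float32, m along the optical axis (not along the pixel's ray), 0 where there is no reading.
- r.get_calibration(name): a dict with "mtx" (3x3 intrinsics, pixels), "extrinsics" (4x4, takes a point from camera to world coordinates). Camera axes: x right, y up, looking along -z (the intrinsics and any distortion apply to the point x, -y, -z); pixel columns grow to the right and rows downward; lengths in m; the calibration is good to about 2 mm. A picture is of the moment at which its call begins. get_calibration takes no time and is no camera call.
- r.finish_job(): hands the job in; it is judged then, once.
The state is a dict: "time_s": time; "joints": joint angles; "joint_velocities": joint speeds; "effort": joint torques, N m; "tcp_pos": TCP position; "ee_rot": TCP orientation; "wrist_force": force on the tool from outside, world axes, zero at the start; "moment": the same for the moment, N m; "gripper_width": opening from 0.0 (shut) to 1.0 (fully open); "gripper_force": force on a finger pad.
Only numpy, scipy, OpenCV 4.12 (cv2) and the standard library are available. Lean on these libraries where they do the work, as an engineer would, in place of code of your own. Each camera call takes 0.05 s, during which the arm holds its last target. There are 200 camera calls.

## Working session

There is one attempt and no reset: what is moved stays moved. The work goes in short steps, Python scripts to look and compute and a tool call to move; the robot and the scene stay as the last step left them, time stands still between calls to the robot, and variables do not carry over. Pictures are saved under pics/ and viewed, at most 10 in all, crops included, and the job is handed in when it is done.

Besides the shell and the picture viewer there is one more tool, called after ">>>" by a JSON object that holds its "method" and its "body". jog_arm: Moves the arm, as the interface text tells. Scaled input: -1 to 1 covers 0.025 m each way for a shift and 8 degrees each way for a turn. Its arguments: {"type":"object","properties":{"plan":{"type":"string"}},"required":["plan"]}

```bash
mkdir -p pics; cat > h.py <<'E'
import numpy as np, cv2
from station import r
def shot(name):
    im,d=r.capture(name); c=r.get_calibration(name); return im,d,np.array(c["mtx"]),np.array(c["extrinsics"])
def cloud(d,K,E):
    v,u=np.mgrid[:d.shape[0],:d.shape[1]]
    P=np.stack([(u-K[0,2])/K[0,0]*d,-(v-K[1,2])/K[1,1]*d,-d],-1)
    return P@E[:3,:3].T+E[:3,3]
def st():
    s=r.sense(); print({k:np.round(s[k],3).tolist() for k in("time_s","joints","tcp_pos","ee_rot","wrist_force","gripper_width")})
E
python3 - <<'E'
from h import *
for n in("scene","top"):
    im,d,K,X=shot(n); cv2.imwrite(f"pics/{n}0.png",im[:,:,::-1]); np.savez(f"{n}0.npz",im=im,d=d,K=K,X=X); print(n,r.get_calibration(n).keys(),X.round(3).tolist())
st()
E
```

```text
scene dict_keys(['mtx', 'extrinsics']) [[-0.721, -0.427, 0.545, 1.187], [0.692, -0.454, 0.561, 0.689], [0.008, 0.782, 0.623, 0.912], [0.0, 0.0, 0.0, 1.0]]
top dict_keys(['mtx', 'extrinsics']) [[-0.007, 0.996, -0.092, 0.416], [-1.0, -0.007, -0.001, 0.007], [-0.001, 0.092, 0.996, 1.377], [0.0, 0.0, 0.0, 1.0]]
{'time_s': 0.1, 'joints': [85.978, 22.085, 0.388, -0.024, -68.412, -14.816], 'tcp_pos': [0.202, 0.591, 0.222], 'ee_rot': [[0.946, -0.323, -0.001], [-0.323, -0.946, -0.002], [0.0, 0.002, -1.0]], 'wrist_force': [-0.582, 0.493, 0.046], 'gripper_width': 1.002}
```

View pics/top0.png

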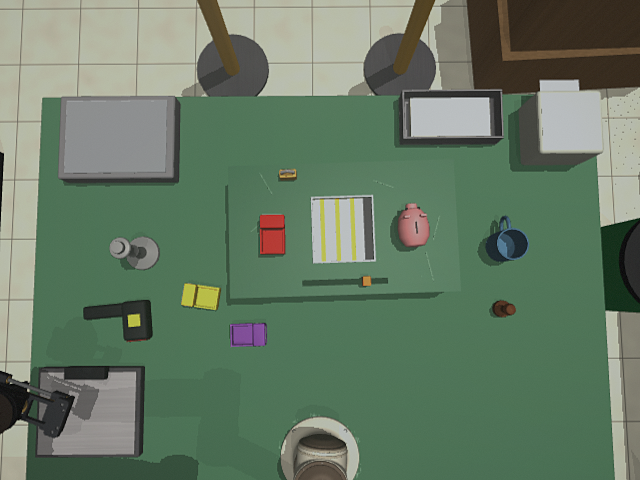

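View pics/scene0.png

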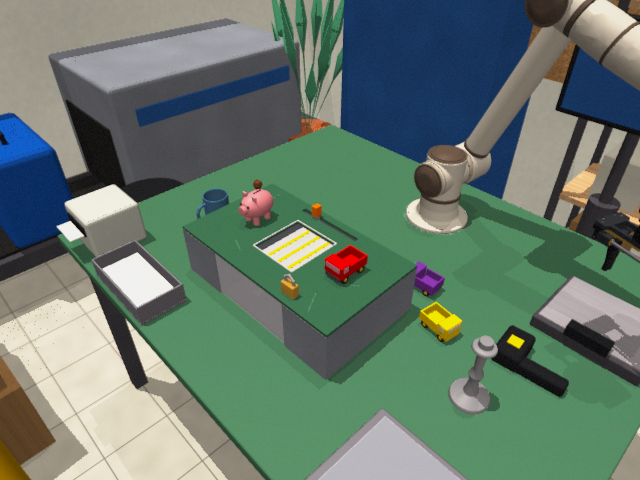

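The top view shows three truck-shaped things: a red one on the ledge (272,235), a yellow one on the counter (200,296) and a purple one on the counter (248,335). The red one fits, because it is red and stands on the ledge left of the opening. Also in the top view:
- opening (342,229)
- orange grip (367,281)
- pig (413,227)
- padlock (288,174)

The scene view agrees, with the red truck at (346,264). Next I'll measure and confirm it in a crop.

```bash
python3 - <<'E'
from h import *
z=np.load("top0.npz"); im,d,K,X=[z[k] for k in("im","d","K","X")]
P=cloud(d,K,X); Z=P[...,2]
cv2.imwrite("pics/crop0.png",cv2.resize(im[150:310,180:480],None,fx=2.6,fy=2.6,interpolation=cv2.INTER_CUBIC)[:,:,::-1])
top=((Z>.14)&(Z<.156)&(d>0)).astype(np.uint8); top[:, :200]=0; top[:,480:]=0
n,l,s,c=cv2.connectedComponentsWithStats(top); k=1+s[1:,4].argmax(); m=l==k
print("ledge px",s[k],"z",np.median(Z[m]))
def rect(m,name):
    q=P[m]; b=cv2.minAreaRect((q[:,:2]*1000).astype(np.float32)); print(name,"ctr",np.round(b[0],1),"size",np.round(b[1],1),"ang",round(b[2],2),"z",np.percentile(q[:,2],[2,50,98]).round(4), m.sum())
rect(m,"ledge")
hsv=cv2.cvtColor(im,cv2.COLOR_RGB2HSV).astype(int); H,S,V=hsv[...,0],hsv[...,1],hsv[...,2]
v,u=np.mgrid[:480,:640]
w=lambda u0,u1,v0,v1:(u>u0)&(u<u1)&(v>v0)&(v<v1)
rect(w(255,292,208,260)&((H<6)|(H>174))&(S>150)&(Z>.19)&(Z<.21),"truck hi")
rect(w(255,292,208,260)&(Z>.16)&(Z<.21),"truck all")
rect(w(358,376,272,290)&(Z>.175)&(Z<.2),"grip")
rect(w(358,376,272,290)&(Z>.16)&(Z<.2),"grip all")
rect(w(390,440,198,255)&(Z>.17),"pig")
rect(w(272,305,160,186)&(Z>.16),"padlock")
rect(w(308,378,192,268)&(Z<.145)&(Z>.1),"shutter")
fr=w(305,380,190,270)&(S<60)&(V>120); rect(fr,"bright")
E
```

```text
ledge px [  228   159   233   140 24850] z 0.14932233897727865
ledge ctr [568.2 -58.8] size [316.5 541.5] ang 1.45 z [0.1411 0.1493 0.1543] 24850
truck hi ctr [548.6 104.4] size [87.7 55.2] ang 0.15 z [0.1906 0.1999 0.2054] 448
truck all ctr [549.3 105. ] size [89.9 57.3] ang 0.31 z [0.1674 0.1814 0.2043] 1008
grip ctr [ 442.  -109.3] size [18.2 20.6] ang 89.57 z [0.1776 0.187  0.1925] 81
grip all ctr [ 442.  -109.3] size [18.2 20.6] ang 89.57 z [0.173  0.187  0.1924] 85
pig ctr [ 487.1 -134.9] size [ 92.6 303.1] ang 43.78 z [0.1966 0.2216 0.2357] 1113
padlock ctr [557.4  49.2] size [293.2  40.6] ang 8.85 z [0.1634 0.1832 0.2099] 179
shutter ctr [563.6 -59.1] size [159.5 177.3] ang 89.63 z [0.1345 0.1397 0.1444] 3180
bright ctr [535.2 -61.8] size [227.9 156.5] ang 4.34 z [0.1341 0.1403 0.1533] 2937
```

View pics/crop0.png

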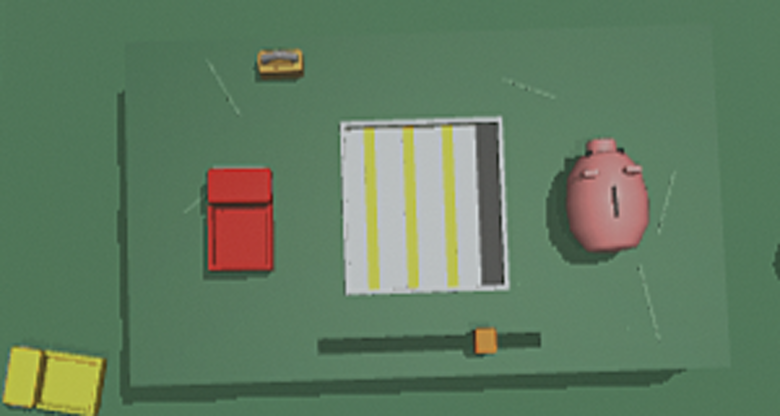

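The crop confirms the red truck: cab and nose face +x, and it stands left of the opening on the ledge. The yellow one sits off the ledge. The grip measures about 30 mm of travel, so the shutter starts slightly ajar. The ledge origin is about (0.5607, -0.059) with yaw 1.45°.

Plan: turn the tool so it closes along ledge x (tool x = ledge -y, tool y = ledge -x), then use the closed fingers as a pusher.

>>> {"method": "jog_arm", "body": {"plan": "0 0 -0.4 0 0 0.87 1;0 0 -0.4 0 0 0.87 1;0 0 -0.4 0 0 0.87 1;0 0 -0.4 0 0 0.87 1;0 0 -0.4 0 0 0.87 1;0 0 -0.4 0 0 0.87 1;0 0 -0.4 0 0 0.87 1;0 0 -0.4 0 0 0.87 1;0 0 -0.4 0 0 0.87 1;0 0 -0.4 0 0 0.87 1"}}

```text
time_s: 1.1
tcp_pos: [0.2016, 0.5913, 0.3223]
ee_rot: [[0.022, -1.0, -0.0], [-1.0, -0.022, -0.001], [0.001, 0.0, -1.0]]
wrist_force: [0.3, 0.4, -0.6]
gripper_width: 0.17
gripper_force: 0.0
```

>>> {"method": "jog_arm", "body": {"plan": "1 -0.9 0 0 0 0 1;1 -0.9 0 0 0 0 1;1 -0.9 0 0 0 0 1;1 -0.9 0 0 0 0 1;1 -0.9 0 0 0 0 1;1 -0.9 0 0 0 0 1;1 -0.9 0 0 0 0 1;1 -0.9 0 0 0 0 1;1 -0.9 0 0 0 0 1;1 -0.9 0 0 0 0 1"}}

```text
time_s: 2.1
tcp_pos: [0.4341, 0.3465, 0.3221]
ee_rot: [[0.027, -1.0, -0.001], [-1.0, -0.027, -0.0], [0.0, 0.001, -1.0]]
wrist_force: [-0.1, 1.3, -0.6]
gripper_width: 0.004
gripper_force: 0.0
```

>>> {"method": "jog_arm", "body": {"plan": "1 0 0 0 0 0 1;1 0 0 0 0 0 1;1 0 0 0 0 0 1;1 0 0 0 0 0 1;1 0 0 0 0 0 1;1 0 0 0 0 0 1;1 0 0 0 0 0 1;1 0 0 0 0 0 1;1 0 0 0 0 0 1;1 0 0 0 0 0 1"}}

```text
time_s: 3.1
tcp_pos: [0.4399, 0.0967, 0.3222]
ee_rot: [[0.027, -1.0, -0.001], [-1.0, -0.027, -0.0], [0.0, 0.001, -1.0]]
wrist_force: [1.0, 0.2, 0.6]
gripper_width: 0.007
gripper_force: 0.0
```

>>> {"method": "jog_arm", "body": {"plan": "1 0 0 0 0 0 1;1 0 0 0 0 0 1;1 0 0 0 0 0 1;1 0 0 0 0 0 1;1 0 0 0 0 0 1;1 0 0 0 0 0 1;1 0 0 0 0 0 1;1 0 0 0 0 0 1;1 0 0 0 0 0 1;0.6 0 0 0 0 0 1"}}

```text
time_s: 4.1
tcp_pos: [0.4464, -0.1434, 0.322]
ee_rot: [[0.026, -1.0, -0.001], [-1.0, -0.026, 0.0], [-0.0, 0.001, -1.0]]
wrist_force: [-0.2, -0.3, 1.1]
gripper_width: 0.003
gripper_force: 0.0
```

```bash
cat >> h.py <<'E'
A=np.radians(1.45); R=np.array([[np.cos(A),-np.sin(A)],[np.sin(A),np.cos(A)]]); O=np.array([.5607,-.059])
def loc(p): return (np.array(p)[...,:2]-O)@R
E
python3 - <<'E'
from h import *
st(); print("local",loc(r.sense()["tcp_pos"]).round(4))
z=np.load("top0.npz"); P=cloud(z["d"],z["K"],z["X"])
for n,(u,v) in dict(pig=(413,227),padlock=(288,174),pigL=(399,230)).items(): print(n,loc(P[v,u]).round(3),P[v,u,2].round(3))
E
```

```text
{'time_s': 4.1, 'joints': [2.108, 3.094, -10.081, -0.009, -76.889, -0.621], 'tcp_pos': [0.446, -0.143, 0.322], 'ee_rot': [[0.026, -1.0, -0.001], [-1.0, -0.026, 0.0], [-0.0, 0.001, -1.0]], 'wrist_force': [-0.221, -0.326, 1.136], 'gripper_width': 0.003}
local [-0.1164 -0.0815]
pig [-0.006 -0.151] 0.231
padlock [0.133 0.124] 0.18
pigL [-0.009 -0.124] 0.205
```

>>> {"method": "jog_arm", "body": {"plan": "-0.35 0.14 0 0 0 0 1;0 0 0.7 0 0 0 1;0 0 0.7 0 0 0 1;0 0 0.7 0 0 0 1;0 0 0.7 0 0 0 1;0 0 0.7 0 0 0 1;0 0 0.7 0 0 0 1;0 0 0.7 0 0 0 1;0 0 0.7 0 0 0 1;0 0 0.7 0 0 0 1"}}

```text
time_s: 5.1
tcp_pos: [0.4427, -0.1326, 0.1643]
ee_rot: [[0.028, -1.0, -0.0], [-1.0, -0.028, 0.0], [-0.0, 0.0, -1.0]]
wrist_force: [0.2, -0.2, 1.0]
gripper_width: 0.007
gripper_force: 0.0
```

>>> {"method": "jog_arm", "body": {"plan": "-0.3 0 0 0 0 0 1;-0.5 0 0 0 0 0 1;-0.5 0 0 0 0 0 1;-0.5 0 0 0 0 0 1;-0.5 0 0 0 0 0 1;-0.5 0 0 0 0 0 1;-0.5 0 0 0 0 0 1;-0.5 0 0 0 0 0 1;-0.5 0 0 0 0 0 1;-0.5 0 0 0 0 0 1"}}

```text
time_s: 6.1
tcp_pos: [0.4403, -0.0123, 0.1653]
ee_rot: [[0.027, -1.0, 0.001], [-1.0, -0.027, 0.0], [-0.0, -0.001, -1.0]]
wrist_force: [0.2, -1.7, 1.3]
gripper_width: 0.004
gripper_force: 1.2
```

>>> {"method": "jog_arm", "body": {"plan": "-0.1 0 0 0 0 0 1;-0.1 0 0 0 0 0 1;-0.1 0 0 0 0 0 1;-0.05 0 0 0 0 0 1;-0.05 0 0 0 0 0 1;0 0 0 0 0 0 1;0 0 0 0 0 0 1;0 0 0 0 0 0 1;0 0 0 0 0 0 1;0 0 0 0 0 0 1"}}

```text
time_s: 7.1
tcp_pos: [0.4399, -0.0037, 0.1651]
ee_rot: [[0.027, -1.0, 0.001], [-1.0, -0.027, -0.0], [0.0, -0.001, -1.0]]
wrist_force: [3.9, -4.1, -0.4]
gripper_width: 0.006
gripper_force: 2.1
```

```bash
python3 - <<'E'
from h import *
print("local",loc(r.sense()["tcp_pos"]).round(4))
im,d,K,X=shot("top"); cv2.imwrite("pics/c1.png",cv2.resize(im[150:310,180:480],None,fx=2.6,fy=2.6,interpolation=cv2.INTER_CUBIC)[:,:,::-1])
E
```

```text
local [-0.1194  0.0584]
```

View pics/c1.png

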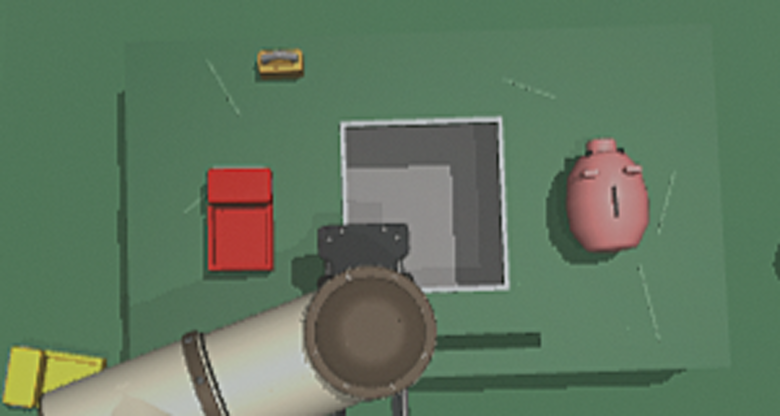

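The opening is now fully clear: the plate is gone and the whole aluminium-edged rectangle (343–508, 118–292) shows the bin. The truck, pig and padlock haven't moved. I'll now go over to the truck's left side.

>>> {"method": "jog_arm", "body": {"plan": "0.2 0 0 0 0 0 1;0 0 -1 0 0 0 1;0 0 -1 0 0 0 1;0 0 -1 0 0 0 1;0 0 -1 0 0 0 1;-0.9 -0.64 0 0 0 0 0.1;-0.9 -0.64 0 0 0 0 0.1;-0.9 -0.64 0 0 0 0 0.1;-0.9 -0.64 0 0 0 0 0.1;-0.9 -0.64 0 0 0 0 0.1"}}

```text
time_s: 8.15
tcp_pos: [0.5161, 0.1072, 0.2644]
ee_rot: [[0.027, -1.0, -0.003], [-1.0, -0.027, 0.001], [-0.001, 0.003, -1.0]]
wrist_force: [1.2, -0.7, -0.3]
gripper_width: 0.37
gripper_force: 0.0
```

>>> {"method": "jog_arm", "body": {"plan": "-0.9 -0.64 0 0 0 0 0.1;-0.9 -0.64 0 0 0 0 0.1;0 0 0 0 0 0 0.1;0 0 0.4 0 0 0 0.1;0 0 0.6 0 0 0 0.1;0 0 0.6 0 0 0 0.1;0 0 0.6 0 0 0 0.1;0 0 0.6 0 0 0 0.1;0 0 0.6 0 0 0 0.1;0 0 0.4 0 0 0 0.1"}}

```text
time_s: 9.15
tcp_pos: [0.5456, 0.1507, 0.1683]
ee_rot: [[0.026, -1.0, -0.003], [-1.0, -0.026, -0.001], [0.001, 0.003, -1.0]]
wrist_force: [-0.4, -0.2, 0.5]
gripper_width: 0.449
gripper_force: 0.0
```

```bash
python3 - <<'E'
from h import *
s=r.sense(); print("local",loc(s["tcp_pos"]).round(4),s["gripper_width"],np.round(s["wrist_force"],1))
E
```

```text
local [-0.0098  0.21  ] 0.4489978490475048 [-0.4 -0.2  0.5]
```

>>> {"method": "jog_arm", "body": {"plan": "0.2 -0.1 0 0 0 0 0.1;0.2 0 0 0 0 0 0.1;0.25 0 0 0 0 0 0.1;0.25 0 0 0 0 0 0.1;0.25 0 0 0 0 0 0.1;0.25 0 0 0 0 0 0.1;0.25 0 0 0 0 0 0.1;0.25 0 0 0 0 0 0.1;0.25 0 0 0 0 0 0.1;0.25 0 0 0 0 0 0.1"}}

```text
time_s: 10.15
tcp_pos: [0.5518, 0.0918, 0.1704]
ee_rot: [[0.028, -1.0, 0.001], [-1.0, -0.028, 0.0], [-0.0, -0.001, -1.0]]
wrist_force: [0.1, 1.8, 1.7]
gripper_width: 0.45
gripper_force: 1.0
```

```bash
python3 - <<'E'
from h import *
print("local",loc(r.sense()["tcp_pos"]).round(4))
im,d,K,X=shot("scene"); cv2.imwrite("pics/c2.png",cv2.resize(im[170:370,160:440],None,fx=2.6,fy=2.6)[:,:,::-1])
E
```

```text
local [-0.0051  0.151 ]
```

View pics/c2.png

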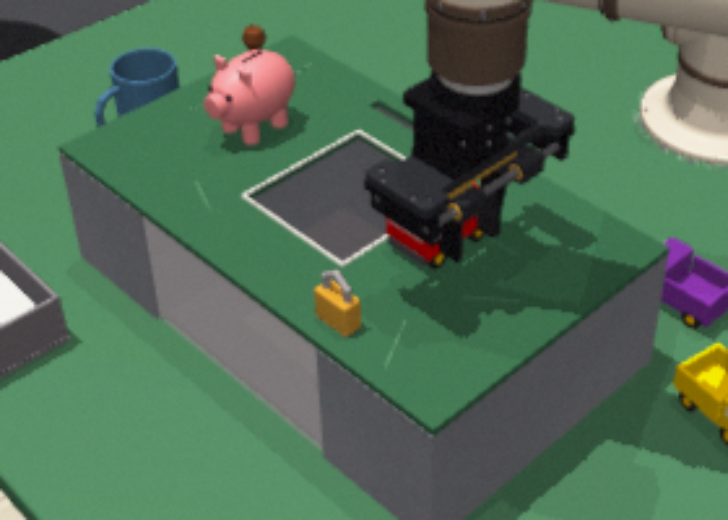

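The two fingers bear squarely on the truck's side, with the truck at about (435,240) and straight. Its leading side is just reaching the opening, so I'll continue.

>>> {"method": "jog_arm", "body": {"plan": "0.2 0 0 0 0 0 0.1;0.2 0 0 0 0 0 0.1;0.2 0 0 0 0 0 0.1;0.2 0 0 0 0 0 0.1;0.2 0 0 0 0 0 0.1;0.2 0 0 0 0 0 0.1;0.2 0 0 0 0 0 0.1;0.2 0 0 0 0 0 0.1;0.2 0 0 0 0 0 0.1;0.2 0 0 0 0 0 0.1"}}

```text
time_s: 11.2
tcp_pos: [0.5528, 0.0415, 0.17]
ee_rot: [[0.027, -1.0, -0.0], [-1.0, -0.027, -0.0], [0.0, 0.0, -1.0]]
wrist_force: [1.0, 0.4, 0.2]
gripper_width: 0.452
gripper_force: 0.0
```

>>> {"method": "jog_arm", "body": {"plan": "0.2 0 0 0 0 0 0.1;0.2 0 0 0 0 0 0.1;0.2 0 0 0 0 0 0.1;0.2 0 0 0 0 0 0.1;0.2 0 0 0 0 0 0.1;0.2 0 0 0 0 0 0.1;0 0 0 0 0 0 0.1;0 0 0 0 0 0 0.1;0 0 0 0 0 0 0.1;0 0 0 0 0 0 0.1"}}

```text
time_s: 12.2
tcp_pos: [0.5537, 0.0123, 0.1701]
ee_rot: [[0.028, -1.0, 0.0], [-1.0, -0.028, -0.0], [0.0, -0.0, -1.0]]
wrist_force: [-1.1, 0.1, 0.5]
gripper_width: 0.45
gripper_force: 0.0
```

```bash
python3 - <<'E'
from h import *
print("local",loc(r.sense()["tcp_pos"]).round(4))
im,d,K,X=shot("scene"); cv2.imwrite("pics/c3.png",cv2.resize(im[170:370,160:440],None,fx=2.6,fy=2.6)[:,:,::-1])
E
```

```text
local [-0.0052  0.0715]
```

View pics/c3.png

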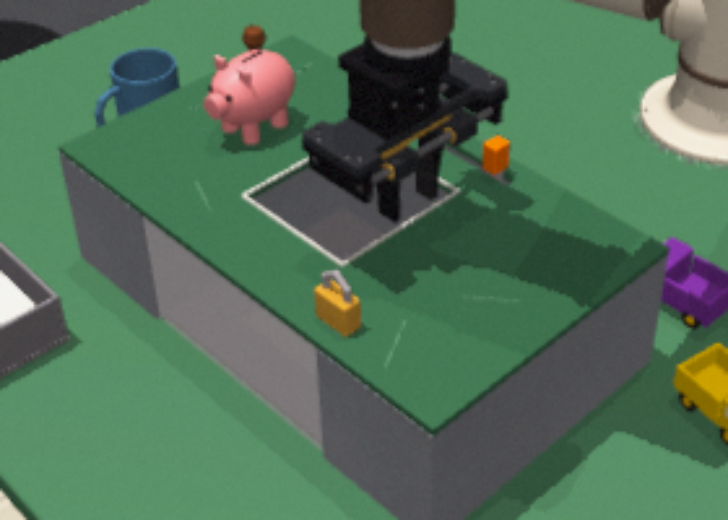

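The truck has left the ledge and gone through the opening. The grip stands free at (496,157). I'll lift, close the fingers and go to the grip's +y side.

>>> {"method": "jog_arm", "body": {"plan": "0 0 -1 0 0 0 0.1;0 0 -1 0 0 0 0.5;0 0 -1 0 0 0 1;0 0 -0.8 0 0 0 1;-0.24 0.77 0 0 0 0 1;-0.24 0.77 0 0 0 0 1;-0.24 0.77 0 0 0 0 1;-0.24 0.77 0 0 0 0 1;-0.24 0.77 0 0 0 0 1;-0.24 0.77 0 0 0 0 1"}}

```text
time_s: 13.25
tcp_pos: [0.4364, 0.0452, 0.2651]
ee_rot: [[0.027, -1.0, 0.0], [-1.0, -0.027, 0.0], [-0.0, -0.0, -1.0]]
wrist_force: [0.6, -0.1, -0.8]
gripper_width: 0.005
gripper_force: 0.0
```

```bash
python3 - <<'E'
from h import *
print("local",loc(r.sense()["tcp_pos"]).round(4))
im,d,K,X=shot("top"); P=cloud(d,K,X)
hsv=cv2.cvtColor(im,cv2.COLOR_RGB2HSV).astype(int); m=((hsv[...,0]<6)|(hsv[...,0]>174))&(hsv[...,1]>150)&(hsv[...,2]>30)
m[:190]=0;m[280:]=0;m[:,:240]=0;m[:,380:]=0
q=P[m]; print(m.sum(), np.median(q,0).round(3), loc(np.median(q,0)).round(3), q[:,2].max())
E
```

```text
local [-0.1216  0.1073]
27 [ 0.522 -0.009  0.037] [-0.038  0.051] 0.054440971969237584
```

The truck is in the bin: its top is about 54 mm above the counter, at about (-38, 51) mm in the ledge frame. Now I'll close the shutter.

>>> {"method": "jog_arm", "body": {"plan": "0 0 0.5 0 0 0 1;0 0 0.7 0 0 0 1;0 0 0.7 0 0 0 1;0 0 0.7 0 0 0 1;0 0 0.7 0 0 0 1;0 0 0.6 0 0 0 1;0.3 0 0 0 0 0 1;0.5 0 0 0 0 0 1;0.5 0 0 0 0 0 1;0.5 0 0 0 0 0 1"}}

```text
time_s: 14.3
tcp_pos: [0.4389, -0.0009, 0.1682]
ee_rot: [[0.027, -1.0, 0.002], [-1.0, -0.027, 0.001], [-0.001, -0.002, -1.0]]
wrist_force: [0.2, 1.8, -1.3]
gripper_width: 0.004
gripper_force: 1.2
```

>>> {"method": "jog_arm", "body": {"plan": "0.5 0 0 0 0 0 1;0.5 0 0 0 0 0 1;0.5 0 0 0 0 0 1;0.5 0 0 0 0 0 1;0.5 0 0 0 0 0 1;0.5 0 0 0 0 0 1;0.5 0 0 0 0 0 1;0.5 0 0 0 0 0 1;0.4 0 0 0 0 0 1;0.2 0 0 0 0 0 1"}}

```text
time_s: 15.3
tcp_pos: [0.4418, -0.116, 0.1675]
ee_rot: [[0.026, -1.0, 0.0], [-1.0, -0.026, -0.0], [0.0, -0.0, -1.0]]
wrist_force: [0.2, 2.7, 1.2]
gripper_width: 0.004
gripper_force: 1.1
```

>>> {"method": "jog_arm", "body": {"plan": "0.1 0 0 0 0 0 1;0.1 0 0 0 0 0 1;0.1 0 0 0 0 0 1;0.05 0 0 0 0 0 1;0 0 0 0 0 0 1;0 0 0 0 0 0 1;0 0 0 0 0 0 1;0 0 0 0 0 0 1;0 0 0 0 0 0 1;0 0 0 0 0 0 1"}}

```text
time_s: 16.3
tcp_pos: [0.4418, -0.1189, 0.1675]
ee_rot: [[0.027, -1.0, 0.001], [-1.0, -0.027, 0.008], [-0.008, -0.001, -1.0]]
wrist_force: [-2.4, 22.9, 7.5]
gripper_width: 0.006
gripper_force: 12.0
```

```bash
python3 - <<'E'
from h import *
print("local",loc(r.sense()["tcp_pos"]).round(4))
E
```

```text
local [-0.1204 -0.0569]
```

The force rose to 23 N, so the shutter is against its end stop. I'll back off, rise and check.

>>> {"method": "jog_arm", "body": {"plan": "-0.3 0 0 0 0 0 1;-0.5 0 0 0 0 0 1;0 0 -0.7 0 0 0 1;0 0 -1 0 0 0 1;0 0 -1 0 0 0 1;0 0 -1 0 0 0 1;-1 1 -1 0 0 0 1;-1 1 -0.5 0 0 0 1;-1 0.6 0 0 0 0 1;-1 0 0 0 0 0 1"}}

```text
time_s: 17.3
tcp_pos: [0.3715, -0.0053, 0.298]
ee_rot: [[0.027, -1.0, 0.001], [-1.0, -0.027, 0.0], [-0.0, -0.001, -1.0]]
wrist_force: [0.9, 0.2, -0.4]
gripper_width: 0.007
gripper_force: 0.0
```

>>> {"method": "jog_arm", "body": {"plan": "-1 0 0 0 0 0 1;-1 0 0 0 0 0 1;-1 0 0 0 0 0 1;-1 0 0 0 0 0 1;-1 0 0 0 0 0 1;-1 0 0 0 0 0 1;0 0 0 0 0 0 1;0 0 0 0 0 0 1;0 0 0 0 0 0 1;0 0 0 0 0 0 1"}}

```text
time_s: 18.3
tcp_pos: [0.3694, 0.1436, 0.2975]
ee_rot: [[0.026, -1.0, -0.0], [-1.0, -0.026, -0.0], [0.0, 0.0, -1.0]]
wrist_force: [-0.1, -0.8, 0.6]
gripper_width: 0.007
gripper_force: 0.0
```

```bash
python3 - <<'E'
from h import *
im,d,K,X=shot("top"); P=cloud(d,K,X); Z=P[...,2]
m=(Z>.165)&(Z<.2); v,u=np.mgrid[:480,:640]; m&=(v>272)&(v<292)&(u>350)&(u<400)
b=cv2.minAreaRect((P[m][:,:2]*1000).astype(np.float32)); c=loc(np.array(b[0])/1000); print("grip",c.round(4),"travel",c[1]+.0775,m.sum())
cv2.imwrite("pics/c4.png",cv2.resize(im[150:350,80:540],None,fx=1.7,fy=1.7)[:,:,::-1]); st()
E
```

```text
grip [-0.1206 -0.0766] travel 0.0009125468287015936 90
{'time_s': 18.35, 'joints': [45.024, -4.226, -20.744, 0.009, -73.48, -43.53], 'tcp_pos': [0.369, 0.144, 0.298], 'ee_rot': [[0.026, -1.0, 0.0], [-1.0, -0.026, -0.0], [0.0, -0.0, -1.0]], 'wrist_force': [0.407, 0.353, 0.402], 'gripper_width': 0.002}
```

View pics/c4.png

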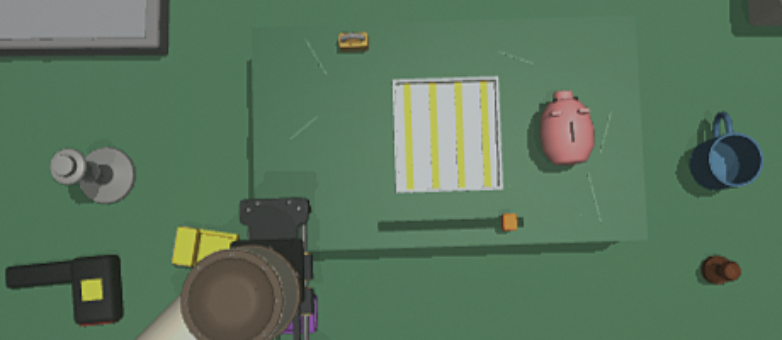

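The striped plate fills the opening (393–502, 77–192) and the grip is at the right end of its slot (510,222), with travel of about 1 mm. The pig (567,130), padlock (352,40), mug, stamp, candlestick and scanner are all in place, and the arm touches nothing. I'm handing in.

```bash
python3 -c "
from station import r
print(r.finish_job())"
```

```text
the job is handed in; nothing more can be done
None
```

The red truck is in the collection bin and the shutter is closed to about 1 mm; nothing else looks moved in the last picture. I handed the job in at about 18 s, but the hand-in returned no verdict.

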